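# Lay the syringes in the drying tray, all pointing the same way

## Task

Lay the two loose syringes (one on the yellow sponge sheet, one on the blue foot of the stand) in the two free lanes of the grey drying tray, with their black caps pointing the same way as the syringe that already lies there. Each must rest fully down in its lane, flange in the slot between the ribs, and be let go. Leave the tray's first syringe and everything else where it is.

Things in the scene. Friction and masses are not known exactly. Their poses are not given: they have to be found in the camera images.
- syringe_a_grip (a point): Loose syringe on the yellow sponge sheet (4 mm thick) at the front: plastic syringe without needle, 124 mm long, about 20 g, rigid; barrel a smooth cylinder 17 mm in diameter. Point: half-way along, on the barrel's axis, 8.5 mm above what it lies on; free to grip for 30 mm either side. +y runs along the syringe to its piston end, -y to its black cap; z up. 
- syringe_a_cap (a point): Centre of the black cap at the -y end of loose syringe a, on its axis, 57 mm from its middle. Its flange, 30 mm wide and 2 mm thick, 17 mm tall, stands on the other side, 38 mm from the middle (37 to 39); beyond it is the piston's thumb plate (17 mm wide), the end at 62 mm.
- syringe_b_grip (a point): Second loose syringe, the same as a, on the flat blue foot of the retort stand (26 mm above the table). Point: half-way along, on the barrel's axis, 8.5 mm above what it lies on. +y runs along the syringe to its piston end (flange at +38 mm, thumb plate at +62 mm), -y to its black cap; z up.
- syringe_b_cap (a point): Centre of the black cap at the -y end of loose syringe b, on its axis, 57 mm from its middle.
- syringe_ref_grip (a point): Third syringe, the same as the others, which already lies in the lane at one side of the tray (42 mm from lane_middle): do not move it. Point half-way along on the axis; +y to its piston end, -y to its black cap: the others must point this way.
- lane_middle (a point): Middle of the tray's middle lane, which is next to the occupied one. The tray is a fixed plate 122 x 98 x 5 mm with three parallel lanes 42 mm apart, made by four ribs across them, 4 mm thick, at 31.5 and 44.5 mm either side of the middle; each pair leaves a 9 mm slot for a flange, at both ends. Its x, y, z axes are the tray's: y along the lanes, z up. A syringe lies home when its middle is at this point (22.5 mm above the table) with its axis along +y or -y.
- lane_outer (a point): Middle of the free outer lane, 42 mm from lane_middle, away from the occupied lane. The ribs' round-shouldered notches hold the barrel 14 mm above the table; the teeth rise to 28 mm. Between the rib pairs the lane is open to the plate for 59 mm: room for the fingers. Its x, y, z axes are the tray's: y along the lanes, z up. A syringe lies home when its middle is at this point (22.5 mm above the table) with its axis along +y or -y.
- microscope: Fixed microscope, 344 mm tall, foot 142 x 190 mm: keep clear. Origin at the centre of its underside. Other fixed things near the work: a small balance between it and the sponge sheet (37 mm tall, its open lid, on the microscope's side, 128 mm), and the stand's rod, 626 mm tall, at the far end of the blue foot.
- cal_weight: Steel calibration weight with a knob, 19 mm wide, 26 mm tall, 50 g; a bystander. Origin at the centre of its underside.
- dropper_bottle: Small dropper bottle, 22 mm wide, 52 mm tall; a bystander. Origin at the centre of its underside.
- stopper: Black rubber stopper, 26 mm wide and tall; a bystander. Origin at the centre of its underside.

How it is judged (in metres and radians):
At the end, for the whole second after the job is handed in: Both loose syringes lie in the two free lanes, one in each, middle within 4 mm across, 4.5 mm along and 3 mm in height of the lane's point, black cap to the same side as the first syringe's; the first syringe is within 8 mm of where it lay (y of each of syringe_a_cap, syringe_b_cap in the frame of syringe_ref_grip below -0.045 m and distance of syringe_ref_grip from where it was at the start of the episode below 0.008 m and ((x of syringe_a_grip in the frame of lane_middle between -0.004 and 0.004 m and y of syringe_a_grip in the frame of lane_middle between -0.0045 and 0.0045 m and z of syringe_a_grip in the frame of lane_middle between -0.003 and 0.003 m and x of syringe_b_grip in the frame of lane_outer between -0.004 and 0.004 m and y of syringe_b_grip in the frame of lane_outer between -0.0045 and 0.0045 m and z of syringe_b_grip in the frame of lane_outer between -0.003 and 0.003 m) or (x of syringe_a_grip in the frame of lane_outer between -0.004 and 0.004 m and y of syringe_a_grip in the frame of lane_outer between -0.0045 and 0.0045 m and z of syringe_a_grip in the frame of lane_outer between -0.003 and 0.003 m and x of syringe_b_grip in the frame of lane_middle between -0.004 and 0.004 m and y of syringe_b_grip in the frame of lane_middle between -0.0045 and 0.0045 m and z of syringe_b_grip in the frame of lane_middle between -0.003 and 0.003 m))); the robot touches nothing.
It fails at once if the syringe already in the tray was pushed more than 15 mm (distance of syringe_ref_grip from where it was at the start of the episode above 0.015 m).
It fails at once if the cal weight was moved more than 20 mm (distance of cal_weight from where it was at the start of the episode above 0.02 m).
It fails at once if the dropper bottle was moved more than 20 mm (distance of dropper_bottle from where it was at the start of the episode above 0.02 m).
It fails at once if the stopper was moved more than 20 mm (distance of stopper from where it was at the start of the episode above 0.02 m).
It also fails if it takes over 61 s, if anything falls off the work surface, if the arm or the gripper's body presses on something with over 40 N, if the wrist force passes 120 N, or if a joint passes its speed limit or range.

## Robot

A 6-joint arm with a two-finger parallel gripper is mounted at the origin on a cart in front of the work surface, level with it; the furniture and walls round the work are solid. World frame = base frame: x ahead of the robot, y to its left, z up, the work surface at z = 0. Lengths are in m, angles in degrees, forces in N, time in s.
With the tool pointing down it reaches from about 0.4 to 0.825 m from the base axis. Payload 7 kg.
Tool frame: the origin (TCP) lies midway between the tips of the shut fingers; the grasp point (between the pads) lies 19 mm behind it; z points along the fingers, x is the direction in which the jaws open and shut, and the axes are right-handed (so a half turn about z gives the same grasp; the last joint's range is limited). The gripper opens to 85 mm and grips with 20 to 120 N. Pads are 22 mm wide; open, the fingers measure 114 mm over their backs; the gripper's body (76 mm by 85 mm) begins 54 mm behind the grasp point. The pads swing forward as they close: fully open they stand 13 mm farther back than shut.
Start: joints at [-46.576, 20.546, 0.682, 0, -70.136, -16.507], TCP at [0.306, -0.602, 0.231] pointing down, gripper open.
Joint ranges: [-176.03, 176.03], [-82.01, 121.73], [-58.28, 71.71], [-173.87, 95.51], [-174.79, -0.11], [-173.66, 173.66]. Speed limits (degrees/s): [136.94, 136.94, 172.46, 180, 180, 180].

## Interface

Orientations are given as a 3x3 rotation matrix whose columns are the frame's x, y, z axes.
In Python, from cell import arm gives the robot as it stands.
- The arm moves only by the tool jog_arm, never from a script. Its argument "targets" is a list of rows, each a list of 5 numbers: the shift along the tool's x, y, z in mm, then the turn about the tool's z in degrees, then the closure in counts, from 0 (fully open) to 255 (shut). A call has exactly 10 rows; each row shifts and turns the commanded pose from where the row before left it, along the tool's axes as they then stand; what a row does not reach is not made up. A row lasts 1/12 s, in which the tool goes at most 41.7 mm and 7.16 degrees, less where a joint would pass 70% of its speed; a pose out of reach is approached as far as the arm can. A call with a gripper value outside its range is refused whole. The fingers move at their own pace and stop on an object; "newtons" is the grip in N (left out, the last holds). Time passes only in rows, so rows that do not move let the fingers close, or fill a call up. It gives the time, the measured TCP pose, the force and the opening at its end, in the units of the state.
- arm.observe(): the state, without advancing time (a new reading comes with each control period).
- arm.capture(name): name is "side" or "top"; returns a dict with "frame" (384x512x3 uint8, red, green, blue), "camera_matrix" (3x3 intrinsics, pixels), "view" (4x4, takes a point from world to camera coordinates). Camera axes: x right, y down, z forward; pixel columns grow to the right and rows downward; lengths in m; the calibration is good to about 2 mm. A picture is of the moment at which its call begins. There is no depth.
- arm.close_job(): hands the job in, once; it reports no verdict.
Trained networks look in a picture, given as the dict that the camera call returned (one of the last four; its "shot" number tells which), for a name from the list of things; names that differ only in an ending like _2 or _b are one class to them, and where a whole thing is asked for, a point or a joint stands for the part that bears it (a point fixed in the world has none). Each returns a list of dicts, best first, with "score" (0 to 1); they miss things now and then, are a little off and sometimes report something else, mostly with a low value. They report only what shows in the picture. A call takes as long as a camera call.
- arm.search_frame(picture, query): "pixel" ([column, row] in pixels, amid what is visible of it).
- arm.cut_out(picture, query): "pixels" (384x512 bool, what is visible of it) and "pixel" ([column, row] in pixels, amid what is visible of it).
The state is a dict: "t": time; "joints": joint angles; "joint_vel": joint speeds; "joint_efforts": joint torques, N m; "eef_pos": TCP position; "ee_rot": TCP orientation; "force": force on the tool from outside, world axes, zero at the start; "ft_torque": the same for the moment, N m; "finger_gap": finger opening in m.
Only numpy, scipy, OpenCV 4.12 (cv2) and the standard library are available. Lean on these libraries where they do the work, as an engineer would, in place of code of your own. Each camera call takes 0.05 s, during which the arm holds its last target. There are 200 camera calls.

## Working session

There is one attempt and no reset: what is moved stays moved. The work goes in short steps, Python scripts to look and compute and a tool call to move; the robot and the scene stay as the last step left them, time stands still between calls to the robot, and variables do not carry over. Pictures are saved under pics/ and viewed, about 8 in all and at most 12, crops included, and the job is handed in when it is done.

Besides the shell and the picture viewer there is one more tool, called after "Call:" as name([rows], argument=value, ...), one row to a line, values as JSON. jog_arm: Moves the arm, as the interface text tells. Its arguments: {"type":"object","properties":{"targets":{"type":"array","items":{"type":"array","items":{"type":"number"}}},"newtons":{"type":"number"}},"required":["targets"]}

```bash
mkdir -p pics; ls
cat > h.py <<'E'
import numpy as np, cv2
from cell import arm
def ray(c,px):
    K=np.array(c["camera_matrix"]);V=np.array(c["view"])
    R,t=V[:3,:3],V[:3,3]
    d=R.T@np.linalg.solve(K,[px[0],px[1],1.]); return -R.T@t,d
def onz(c,px,z):
    o,d=ray(c,px); return o+d*(z-o[2])/d[2]
def proj(c,p):
    K=np.array(c["camera_matrix"]);V=np.array(c["view"])
    q=K@(V[:3,:3]@np.asarray(p)+V[:3,3]); return q[:2]/q[2]
def tri(c1,p1,c2,p2):
    o1,d1=ray(c1,p1);o2,d2=ray(c2,p2)
    A=np.stack([d1,-d2],1);s=np.linalg.lstsq(A,o2-o1,rcond=None)[0]
    return (o1+d1*s[0]+o2+d2*s[1])/2, np.linalg.norm(o1+d1*s[0]-o2-d2*s[1])
def save(c,n,s=1,box=None):
    f=c["frame"][:,:,::-1]
    if box: f=f[box[1]:box[3],box[0]:box[2]]
    cv2.imwrite(f"pics/{n}.png",cv2.resize(f,None,fx=s,fy=s,interpolation=cv2.INTER_CUBIC))
E
python3 - <<'E'
from h import *
np.set_printoptions(precision=3,suppress=True)
T=arm.capture("top");S=arm.capture("side")
save(T,"top0",1.5);save(S,"side0",1.5)
for n,c in(("top",T),("side",S)):
    print(n,ray(c,(256,192)))
    for q,z in(("syringe_a_grip",.0125),("syringe_a_cap",.0125),("lane_middle",.0225),("syringe_ref_grip",.0225),("cal_weight",.01),("dropper_bottle",.02),("stopper",.01),("microscope",0)):
        for r in arm.search_frame(c,q)[:4]: print(q,np.round(r["pixel"],1),round(r["score"],2),onz(c,r["pixel"],z))
print(arm.observe())
E
```

```text
pics
top (array([ 0.416, -0.267,  1.015]), array([ 0.068,  0.038, -0.997]))
syringe_a_grip [320.9 225.9] 0.71 [ 0.408 -0.377  0.012]
syringe_a_cap [315.6 228.6] 0.72 [ 0.402 -0.365  0.012]
lane_middle [353.5 183.5] 0.68 [ 0.504 -0.448  0.022]
syringe_ref_grip [346.8 203.7] 0.68 [ 0.458 -0.433  0.022]
cal_weight [214.2 163.3] 0.6 [ 0.549 -0.132  0.01 ]
dropper_bottle [349.8 177.7] 0.74 [ 0.517 -0.441  0.02 ]
stopper [171.2 143.5] 0.66 [ 0.595 -0.031  0.01 ]
side (array([ 0.258, -1.113,  0.369]), array([ 0.266,  0.908, -0.323]))
syringe_a_grip [207.3 254.6] 0.58 [ 0.385 -0.394  0.013]
syringe_a_cap [208.5 254. ] 0.72 [ 0.387 -0.392  0.013]
lane_middle [291.1 262.8] 0.98 [ 0.499 -0.48   0.023]
syringe_ref_grip [207.9 251.5] 0.72 [ 0.384 -0.403  0.023]
syringe_ref_grip [255.7 252.1] 0.68 [ 0.458 -0.428  0.023]
syringe_ref_grip [222.9 226.5] 0.47 [ 0.431 -0.308  0.023]
cal_weight [207.6 254.4] 0.7 [ 0.386 -0.388  0.01 ]
dropper_bottle [222.9 225. ] 0.71 [ 0.433 -0.296  0.02 ]
stopper [263.5 178.9] 0.53 [ 0.599 -0.014  0.01 ]
{'t': 0.9, 'joints': array([-46.577,  20.544,   0.683,   0.002, -70.136, -16.507]), 'joint_vel': array([ 0.068,  0.046, -0.016, -0.075,  0.014, -0.007]), 'joint_efforts': array([  0.   , -58.295,  29.366,   6.942,  -0.001,  -0.   ]), 'eef_pos': array([ 0.306, -0.602,  0.231]), 'ee_rot': array([[-0.453,  0.892,  0.   ],
       [ 0.892,  0.453, -0.   ],
       [-0.   , -0.   , -1.   ]]), 'force': array([-0.745, -0.255, -0.183]), 'ft_torque': array([-0.04 , -0.051, -0.03 ]), 'finger_gap': 0.0852530890122156}
```

View pics/top0.png

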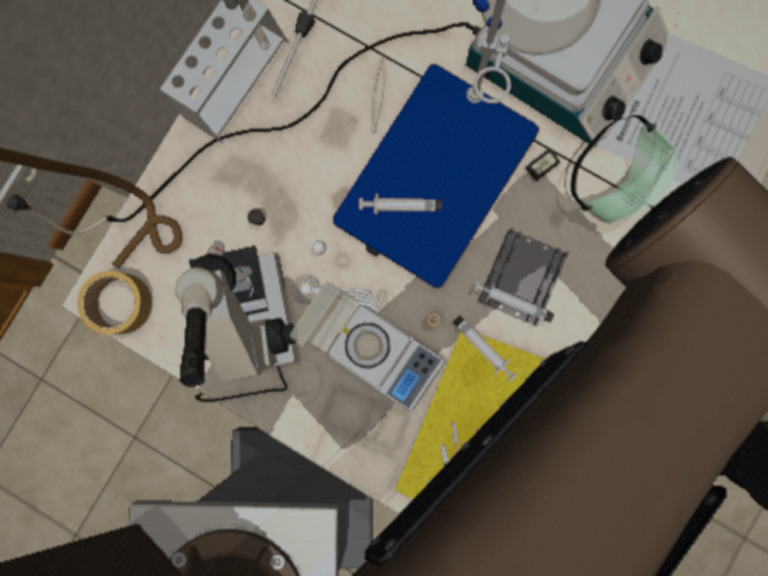

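View pics/side0.png

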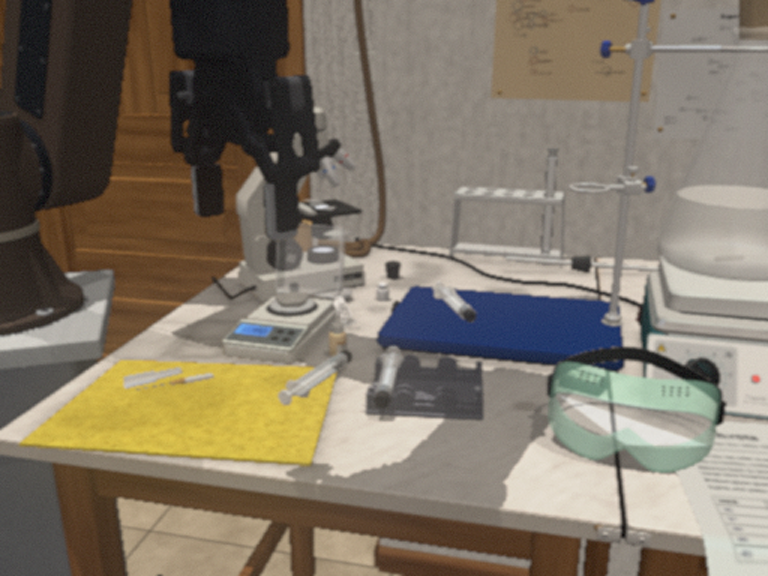

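The top view (1.5x) shows loose syringe a with its cap at (459,322) and piston end at (513,378). Syringe b's cap is at (438,206) and its piston at (362,202). The tray is near (522,278), and the ref syringe's cap is at (547,317), piston at (474,287). I think the dropper bottle is at (433,320), close to a's cap. Next, a zoomed view.

Run:
```python
from h import *
np.set_printoptions(precision=4,suppress=True)
T=arm.capture("top");S=arm.capture("side")
save(T,"top1",4,(220,120,390,265));save(S,"side1",4,(180,180,350,290))
for q in("syringe_a_grip","syringe_a_cap"):
  for n,c in(("top",T),("side",S)):
    for r in arm.cut_out(c,q)[:4]:
        m=r["pixels"];ys,xs=np.nonzero(m);P=np.c_[xs,ys].astype(float);u,s,v=np.linalg.svd(P-P.mean(0),full_matrices=False)
        t=(P-P.mean(0))@v[0];print(q,n,round(r["score"],2),len(P),P.mean(0),"ends",P.mean(0)+v[0]*t.min(),P.mean(0)+v[0]*t.max())
for r in arm.cut_out(T,"lane_middle")[:2]:
    m=r["pixels"].astype(np.uint8);print("tray",r["score"],m.sum(),cv2.minAreaRect(np.argwhere(m)[:,::-1].astype(np.float32)))
```

```text
syringe_a_grip top 0.57 350 [320.3514 228.6143] ends [303.5756 211.3871] [342.0904 250.9381]
syringe_a_grip side 0.71 563 [209.1901 251.5417] ends [232.8758 235.813 ] [186.4338 266.6532]
syringe_a_cap top 0.81 346 [321.1532 229.2977] ends [304.2593 211.7503] [341.0438 249.9578]
syringe_a_cap top 0.74 44 [212.8864 164.2045] ends [211.0127 160.9926] [214.6397 167.2102]
syringe_a_cap side 0.59 572 [209.3374 251.3951] ends [233.2276 235.8156] [186.5251 266.2717]
syringe_a_cap side 0.34 2441 [288.1204 260.2794] ends [243.9286 260.5326] [321.9948 260.0853]
tray 0.66 1959 ((348.5397644042969, 183.9085693359375), (44.138980865478516, 53.389427185058594), 23.498565673828125)
```

View pics/top1.png

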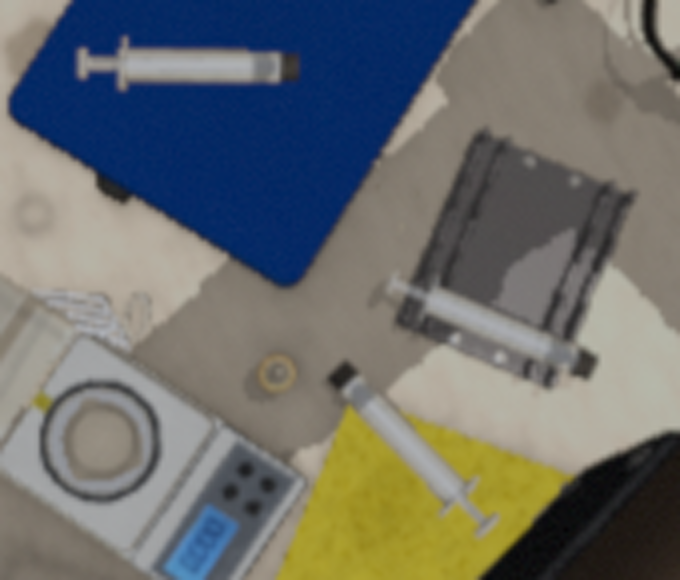

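View pics/side1.png

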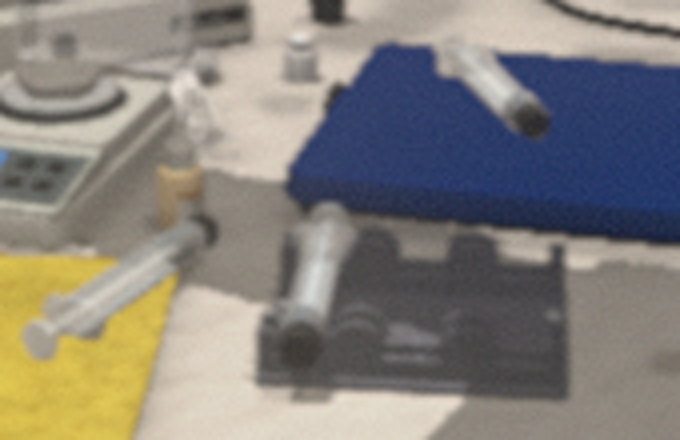

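Top crop (4x, offset 220,120):

| Item | Cap end | Flange | Thumb plate |
|---|---|---|---|
| a | (338,368) | (459,498) | (486,525) |
| b | (298,66) | (123,64) | (81,64) |
| ref | (593,362) | (430,300) | (392,284) |

The tray corners are (480,130), (632,193), (550,383) and (397,322). The dropper bottle is at (277,373), about 60 px from a's cap. In the side crop, a's caps and thumb are at (206,228)/(42,338), b's at (532,120)/(450,48), and ref's at (300,348)/(330,212).

```bash
cat > fit.py <<'E'
from h import *
from scipy.optimize import least_squares
np.set_printoptions(precision=4,suppress=True)
# local pts (x,y,z offsets from frame), px observations
def fit(c,obs,z,x0):
    def pts(p):
        cs,sn=np.cos(p[2]),np.sin(p[2])
        return [np.array([p[0]+cs*l[0]-sn*l[1],p[1]+sn*l[0]+cs*l[1],z+l[2]]) for l,_ in obs]
    f=lambda p:np.ravel([proj(c,P)-np.array(o) for P,(_,o) in zip(pts(p),obs)])
    r=least_squares(f,x0,x_scale=[.01,.01,.1]);return r.x,np.round(r.fun,1)
E
python3 - <<'E'
from fit import *
T=arm.capture("top");S=arm.capture("side")
t=lambda x,y:(x/4+220-.4,y/4+120-.4); s=lambda x,y:(x/4+180-.4,y/4+180-.4)
L=lambda y:(0,y,0)
d={"a":(.0125,[(L(-.062),t(338,368)),(L(.038),t(459,498)),(L(.062),t(486,525))],[(L(-.062),s(206,228)),(L(.062),s(42,338))]),
"b":(.0345,[(L(-.062),t(298,66)),(L(.038),t(123,64)),(L(.062),t(81,64))],[(L(-.062),s(532,120)),(L(.062),s(450,48))]),
"ref":(.0225,[(L(-.062),t(593,362)),(L(.038),t(430,300)),(L(.062),t(392,284))],[(L(-.062),s(300,348)),(L(.062),s(330,212))])}
for k,(z,ot,os) in d.items():
    e=[onz(T,ot[-1][1],z),onz(T,ot[0][1],z)];dy=e[0]-e[1];m=(e[0]+e[1])/2
    x0=[m[0],m[1],np.arctan2(-dy[0],dy[1])]
    for n,c,o in(("top",T,ot),("side",S,os)):
        x,r=fit(c,o,z,x0);print(k,n,x,np.rad2deg(x[2]),r)
for z in(.005,.028):print("corner z",z,*[onz(T,t(*p),z)[:2] for p in((480,130),(632,193),(550,383),(397,322))])
print("bottle",onz(T,t(277,373),.04),"weight?",onz(S,s(300,78),0),"bottle side",onz(S,s(180,222),0))
E
```

```text
a top [ 0.3959 -0.3805  2.3313] 133.57152662961667 [-0.4 -0.4 -0.1 -0.4  0.5  0.7]
a side [ 0.3959 -0.3764  2.3514] 134.72764723282003 [ 0.1 -0.5 -0.1  0.4]
b top [ 0.6089 -0.2531 -0.0049] -0.2812437187850995 [ 0.5 -0.  -0.2  0.1 -0.3 -0.1]
b side [ 0.6075 -0.2487 -0.034 ] -1.9464428782556271 [ 0.1  0.9 -0.1 -1.2]
ref top [ 0.4656 -0.4243 -0.3618] -20.72910585330502 [ 1.   0.4 -0.2 -0.3 -0.8 -0.1]
ref side [ 0.4661 -0.4163 -0.39  ] -22.347369974238287 [ 0.  -0.5 -0.   0.7]
corner z 0.005 [ 0.5777 -0.4199] [ 0.542  -0.5064] [ 0.4329 -0.4595] [ 0.4668 -0.3727]
corner z 0.028 [ 0.5741 -0.4165] [ 0.5391 -0.5009] [ 0.4325 -0.4551] [ 0.4656 -0.3703]
bottle [ 0.4362 -0.3031  0.04  ] weight? [ 0.5447 -0.1229  0.    ] bottle side [ 0.4356 -0.2972  0.    ]
```

Call:
jog_arm([
  [20,22,13,0,105],
  [20,23,13,0,105],
  [20,23,13,0,105],
  [20,23,13,0,105],
  [20,23,13,0,105],
  [20,23,13,0,105],
  [20,22,13,0,105],
  [18,22,13,-5.7,105],
  [0,0,0,-5.7,105],
  [0,0,0,-5.7,105],
], newtons=30)

```text
t: 2.18
eef_pos: [0.3958, -0.3774, 0.1268]
ee_rot: [[-0.7, 0.714, -0.001], [0.714, 0.7, 0.0], [0.001, -0.0, -1.0]]
force: [0.3, -0.6, 0.1]
finger_gap: 0.0502
```

```bash
cat > go.py <<'E'
import sys
from h import *
np.set_printoptions(precision=4,suppress=True)
# usage: go.py x y z angle ; prints shift in tool axes (mm) and turn about tool z (deg), turn made after
x,y,z,a=map(float,sys.argv[1:])
s=arm.observe();R=s["ee_rot"];p=s["eef_pos"]
ang=np.rad2deg(np.arctan2(R[1,0],R[0,0]))
print("p",p,"ang",round(ang,2),"shift",1e3*R.T@(np.array([x,y,z])-p),"turn",-((a-ang+180)%360-180),"q",s["joints"],"f",s["force"],"gap",s["finger_gap"],"t",s["t"])
print(R[2])
E
python3 go.py .396 -.3795 .006 134
```

```text
p [ 0.3958 -0.3774  0.1268] ang 134.45 shift [ -1.7697  -1.3026 120.8144] turn 0.45392319286168004 q [-23.1079  13.9472 -23.601   -0.0063 -52.5121 -22.4343] f [ 0.2797 -0.599   0.0878] gap 0.0501793412671236 t 2.1833
[ 0.001  -0.0003 -1.    ]
```

The last joint's range means a has to be gripped with the tool turned half round (joint 6 near 157°), so that it can unwind to the tray.

Call:
jog_arm([
  [0,0,0,-7,105],
  [0,0,0,-7,105],
  [0,0,0,-7,105],
  [0,0,0,-7,105],
  [0,0,0,-7,105],
  [0,0,0,-7,105],
  [0,0,0,-7,105],
  [0,0,0,-7,105],
  [0,0,0,-7,105],
  [0,0,0,-7,105],
])

```text
t: 3.02
eef_pos: [0.3955, -0.3791, 0.1274]
ee_rot: [[-0.911, -0.413, 0.0], [-0.413, 0.911, -0.0], [-0.0, -0.0, -1.0]]
force: [0.8, -0.3, 0.4]
finger_gap: 0.0497
```

Call:
jog_arm([
  [0,0,5,-7,105],
  [0,0,5,-7,105],
  [0,0,5,-7,105],
  [0,0,5,-7,105],
  [0,0,5,-7,105],
  [0,0,5,-7,105],
  [0,0,5,-7,105],
  [0,0,5,-7,105],
  [0,0,5,-7,105],
  [0,0,5,-7,105],
])

```text
t: 3.85
eef_pos: [0.3955, -0.3791, 0.0772]
ee_rot: [[0.076, -0.997, 0.0], [-0.997, -0.076, -0.0], [0.0, -0.0, -1.0]]
force: [0.1, 0.3, -0.3]
finger_gap: 0.0505
```

Call:
jog_arm([
  [0,0,3,-7,105],
  [0,0,3,-7,105],
  [0,0,3,-7,105],
  [0,0,3,-7,105],
  [0,0,3,-7,105],
  [0,0,0,-4.5,105],
  [0,0,0,0,105],
  [0,0,0,0,105],
  [0,0,0,0,105],
  [0,0,0,0,105],
])

```text
t: 4.68
eef_pos: [0.3956, -0.3791, 0.0625]
ee_rot: [[0.687, -0.726, 0.0], [-0.726, -0.687, -0.0], [0.0, -0.0, -1.0]]
force: [0.6, 1.1, 1.3]
finger_gap: 0.0506
```

```bash
python3 go.py .396 -.3795 .006 -46
python3 - <<'E'
from h import *
T=arm.capture("top");S=arm.capture("side")
a=T["frame"][180:265,270:370];b=S["frame"][170:280,160:290]
a=cv2.resize(a,(520,442));b=cv2.resize(b,(522,442));cv2.imwrite("pics/ab.png",np.hstack([a,b])[:,:,::-1][:, :].copy())
im=cv2.imread("pics/ab.png");cv2.imwrite("pics/ab.png",cv2.resize(im,(800,340)))
E
```

```text
p [ 0.3956 -0.3791  0.0625] ang -46.59 shift [ 0.5732 -0.047  56.4838] turn -0.5898307747284548 q [-23.2903  18.5133 -27.4877   0.0034 -43.9767 156.698 ] f [0.5667 1.1143 1.2903] gap 0.05060205576748018 t 4.6833
[ 0.0004 -0.0001 -1.    ]
```

View pics/ab.png

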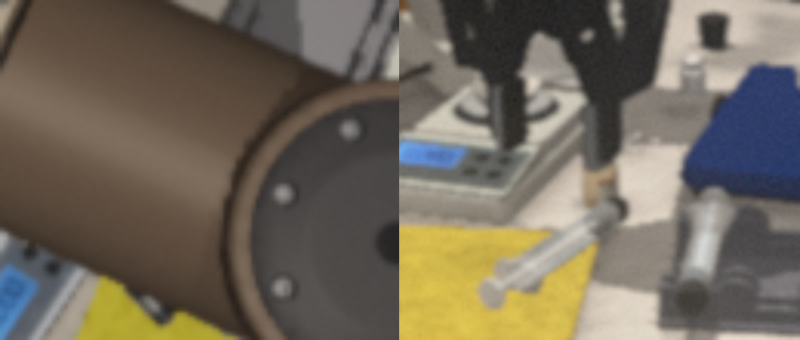

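In the side view the fingers straddle the barrel of a, in front of the bottle. The arm blocks the top view. Descending and gripping.

Call:
jog_arm([
  [0.5,0,12,-0.6,105],
  [0,0,12,0,105],
  [0,0,12,0,105],
  [0,0,10,0,105],
  [0,0,9,0,105],
  [0,0,0,0,105],
  [0,0,0,0,160],
  [0,0,0,0,230],
  [0,0,0,0,230],
  [0,0,0,0,230],
])

```text
t: 5.62
eef_pos: [0.3962, -0.3796, 0.008]
ee_rot: [[0.696, -0.718, 0.001], [-0.718, -0.696, -0.001], [0.001, -0.0, -1.0]]
force: [-0.0, 0.4, 1.7]
finger_gap: 0.0156
```

Call:
jog_arm([
  [0,0,0,0,230],
  [0,0,0,0,230],
  [0,0,0,0,230],
  [0,0,-10,0,230],
  [0,0,-15,0,230],
  [0,0,-15,0,230],
  [0,0,-15,0,230],
  [0,0,-15,0,230],
  [0,0,-10,0,230],
  [0,0,0,0,230],
])

```text
t: 6.45
eef_pos: [0.3969, -0.38, 0.0898]
ee_rot: [[0.696, -0.718, 0.003], [-0.718, -0.696, -0.002], [0.004, -0.001, -1.0]]
force: [-0.1, -0.4, 0.1]
finger_gap: 0.0157
```

```bash
python3 go.py .505 -.4396 .086 157.3
```

```text
p [ 0.3969 -0.38    0.0898] ang -45.87 shift [118.012  -36.1166   4.3207] turn 156.83435737162165 q [-23.3151  16.511  -25.8738   0.0266 -47.3957 157.4316] f [-0.0746 -0.421   0.1487] gap 0.01565002574335331 t 6.45
[ 0.0037 -0.0012 -1.    ]
```

Call:
jog_arm([
  [24,-7,0,0,230],
  [24,-7,0,0,230],
  [24,-7,0,0,230],
  [24,-7,0,0,230],
  [22,-8,0,0,230],
  [0,0,0,6.8,230],
  [0,0,0,6.8,230],
  [0,0,0,6.8,230],
  [0,0,0,6.8,230],
  [0,0,0,6.8,230],
])

```text
t: 7.28
eef_pos: [0.5032, -0.4387, 0.0861]
ee_rot: [[0.17, -0.986, -0.001], [-0.986, -0.17, 0.001], [-0.001, 0.001, -1.0]]
force: [0.8, 0.7, -1.4]
finger_gap: 0.0157
```

Call:
jog_arm([
  [0,0,0,6.8,230],
  [0,0,0,6.8,230],
  [0,0,0,6.8,230],
  [0,0,0,6.8,230],
  [0,0,0,6.8,230],
  [0,0,0,6.8,230],
  [0,0,0,6.8,230],
  [0,0,0,6.8,230],
  [0,0,0,6.8,230],
  [0,0,0,6.8,230],
])

```text
t: 8.12
eef_pos: [0.5032, -0.4387, 0.0862]
ee_rot: [[-0.85, -0.526, -0.001], [-0.526, 0.85, 0.001], [0.001, 0.001, -1.0]]
force: [-1.1, -0.9, -0.4]
finger_gap: 0.0155
```

Call:
jog_arm([
  [0,0,0,6.8,230],
  [0,0,0,6.8,230],
  [0,0,0,6.8,230],
  [0,0,0,6.8,230],
  [0,0,0,6.8,230],
  [0,0,0,6.8,230],
  [0,0,0,6.8,230],
  [0,0,0,6.8,230],
  [0,0,0,0,230],
  [0,0,0,0,230],
])

```text
t: 8.95
eef_pos: [0.5034, -0.4388, 0.0865]
ee_rot: [[-0.927, 0.376, -0.001], [0.376, 0.927, 0.001], [0.001, 0.0, -1.0]]
force: [0.2, 0.1, -0.6]
finger_gap: 0.0153
```

```bash
python3 go.py .505 -.4396 .045 157.3;  python3 - <<'E'
from h import *
T=arm.capture("top");S=arm.capture("side")
np.save("S2.npy",{k:S[k] for k in("frame","camera_matrix","view")},allow_pickle=True)
a=cv2.resize(T["frame"][120:220,290:400],(396,360));b=cv2.resize(S["frame"][170:290,220:350],(390,360))
cv2.imwrite("pics/ab2.png",np.hstack([a,b])[:,:,::-1])
for r in arm.search_frame(S,"syringe_a_grip")[:3]:print(r["pixel"],r["score"])
E
```

```text
p [ 0.5034 -0.4388  0.0865] ang 157.92 shift [-1.8691 -0.1129 41.5222] turn 0.6223467496791955 q [-24.3961  26.5168 -10.2134  -0.0129 -53.3404   2.3262] f [ 0.1909  0.1219 -0.6026] gap 0.015329435598585189 t 8.95
[ 0.0012  0.0002 -1.    ]
[282.7, 213.1] 0.6
```

View pics/ab2.png

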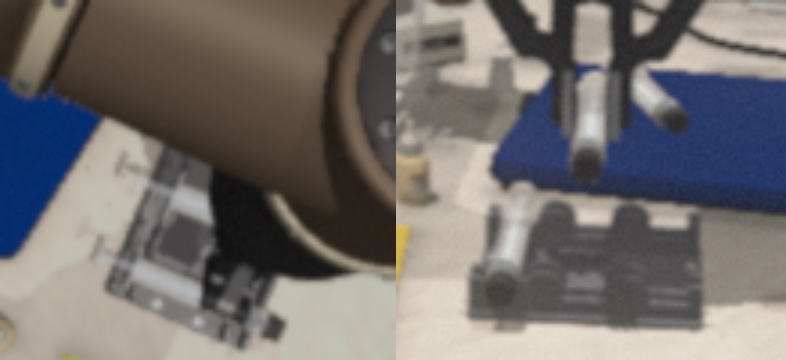

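The top crop shows a held over the middle lane. Its thumb plate is at about (125,160) and its flange at (143,178), with the ref's thumb at (97,248). In the side crop the caps are at (586,163) for held a and (500,290) for the ref. All point the same way. Now checking the along-axis offset in the hand.

Run:
```python
from fit import *
T=arm.capture("top");S=np.load("S2.npy",allow_pickle=True).item()
f=lambda x,y:(290+x/3.6-.4,120+y/3.6-.4); g=lambda x,y:(220+(x-396)/3-.4,170+y/3-.4)
tcp=np.array([.5034,-.4388]);th=np.deg2rad(-22.4);X=np.array([np.cos(th),np.sin(th)]);Y=np.array([-np.sin(th),np.cos(th)])
mid=np.array([.505,-.4396])
def rep(n,P,y):d=P[:2]-tcp;print(n,P,"rel tcp x,y mm",1e3*X@d,1e3*(Y@d),"-> middle along",1e3*(Y@d-y))
rep("thumb",onz(T,f(125,160),.091),.062)
rep("flange",onz(T,f(143,180),.091),.038)
rep("cap side",onz(S,g(586,163),.091),-.062)
rep("ref thumb",onz(T,f(97,248),.0225),.062)
rep("ref cap side",onz(S,g(500,290),.0225),-.062)
save(T,"t3",8,(300,140,390,210))
```

```text
thumb [ 0.5384 -0.375   0.091 ] rel tcp x,y mm 8.061814804347108 72.34118148634957 -> middle along 10.341181486349562
flange [ 0.5268 -0.3855  0.091 ] rel tcp x,y mm 1.2693246113030978 58.209188970292146 -> middle along 20.20918897029215
cap side [ 0.4834 -0.4844  0.091 ] rel tcp x,y mm -1.075556484437417 -49.8046962366786 -> middle along 12.195303763321396
ref thumb [ 0.492  -0.3656  0.0225] rel tcp x,y mm -38.40720803169746 63.298008805345 -> middle along 1.2980088053450023
ref cap side [ 0.4418 -0.4741  0.0225] rel tcp x,y mm -43.49039492981462 -56.08189150539368 -> middle along 5.91810849460632
```

View pics/t3.png

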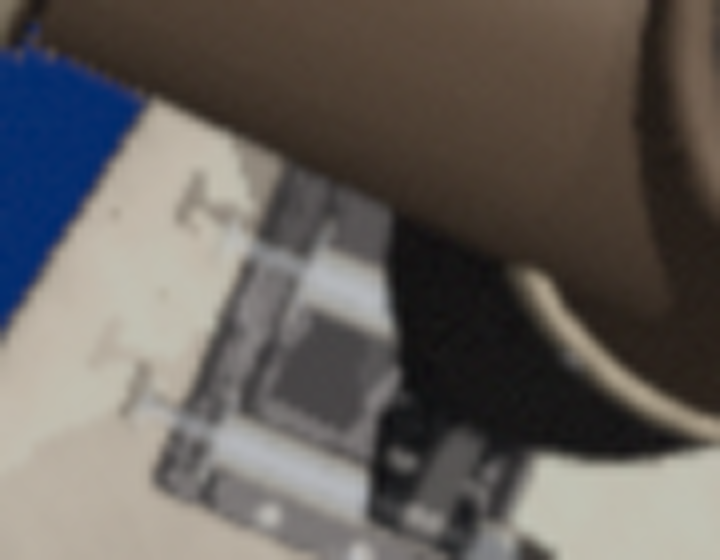

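Run:
```python
from fit import *
T=arm.capture("top")
f=lambda x,y:(300+x/8-.45,140+y/8-.45)
tcp=np.array([.5034,-.4388]);th=np.deg2rad(-22.4);X=np.array([np.cos(th),np.sin(th)]);Y=np.array([-np.sin(th),np.cos(th)])
for along in(0,5,10):
  for z,o in((.091,0),(.0225,-.0415)):
    P=lambda y,dx=0:np.r_[tcp+X*(o+dx)+Y*(y+along/1e3),z]
    print(along,z,"thumb,flange-,flange+ px",*[(proj(T,p)-[299.55,139.55])*8 for p in(P(.062),P(.038,-.015),P(.038,.015))])
S=arm.capture("side")
save(S,"s3",5,(230,170,350,280))
```

```text
0 0.091 thumb,flange-,flange+ px [222.9149 239.2579] [285.9499 327.0952] [329.7945 222.166 ]
0 0.0225 thumb,flange-,flange+ px [135.9951 403.3979] [194.6241 485.6728] [235.6577 387.5544]
5 0.091 thumb,flange-,flange+ px [205.2424 231.9094] [268.2204 319.7048] [312.0785 214.8176]
5 0.0225 thumb,flange-,flange+ px [119.5298 396.4962] [178.1093 478.7344] [219.1546 380.6527]
10 0.091 thumb,flange-,flange+ px [187.5803 224.5652] [250.5014 312.3187] [294.373  207.4735]
10 0.0225 thumb,flange-,flange+ px [103.0735 389.5982] [161.6036 471.7998] [202.6606 373.7548]
```

View pics/s3.png

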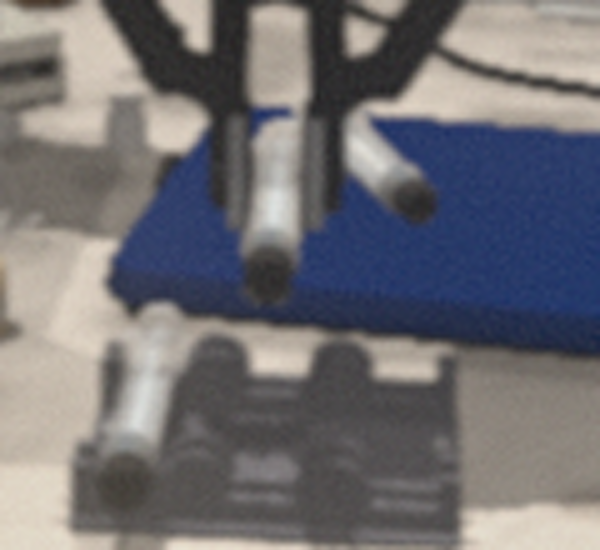

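The predicted flange and thumb pixels for zero offset fit both held a and the ref, so a is centred in the hand to about 1 mm. In the side view it hangs straight over the middle lane between the teeth at (215,345) and (340,345). Lowering.

Call:
jog_arm([
  [-0.7,0,10,0.5,230],
  [0,0,10,0,230],
  [0,0,10,0,230],
  [0,0,10,0,230],
  [0,0,8,0,230],
  [0,0,6,0,230],
  [0,0,4,0,230],
  [0,0,2,0,230],
  [0,0,0,0,230],
  [0,0,0,0,230],
])

```text
t: 10.08
eef_pos: [0.5046, -0.4395, 0.0276]
ee_rot: [[-0.922, 0.387, 0.0], [0.387, 0.922, -0.0], [-0.0, -0.0, -1.0]]
force: [0.1, 0.2, -0.0]
finger_gap: 0.0158
```

Call:
jog_arm([
  [0,0,1.5,0,230],
  [0,0,1.5,0,230],
  [0,0,1.5,0,230],
  [0,0,1,0,230],
  [0,0,1,0,230],
  [0,0,1,0,230],
  [0,0,0,0,230],
  [0,0,0,0,230],
  [0,0,0,0,230],
  [0,0,0,0,230],
])

```text
t: 10.92
eef_pos: [0.5045, -0.4393, 0.0199]
ee_rot: [[-0.922, 0.387, 0.0], [0.387, 0.922, -0.0], [-0.0, -0.0, -1.0]]
force: [0.6, 0.7, -0.8]
finger_gap: 0.0156
```

Call:
jog_arm([
  [0,0,1,0,230],
  [0,0,1,0,230],
  [0,0,0,0,230],
  [0,0,0,0,230],
  [0,0,0,0,195],
  [0,0,0,0,185],
  [0,0,0,0,172],
  [0,0,0,0,172],
  [0,0,0,0,172],
  [0,0,0,0,172],
])

```text
t: 11.75
eef_pos: [0.5044, -0.4393, 0.0178]
ee_rot: [[-0.922, 0.387, -0.0], [0.387, 0.922, 0.0], [0.0, 0.0, -1.0]]
force: [0.5, 0.1, -1.0]
finger_gap: 0.0282
```

Run:
```python
from h import *
T=arm.capture("top");S=arm.capture("side")
a=cv2.resize(T["frame"][130:220,290:390],(400,360));b=cv2.resize(S["frame"][180:290,220:340],(393,360))
cv2.imwrite("pics/ab4.png",np.hstack([a,b])[:,:,::-1])
```

```text
(no output)
```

View pics/ab4.png

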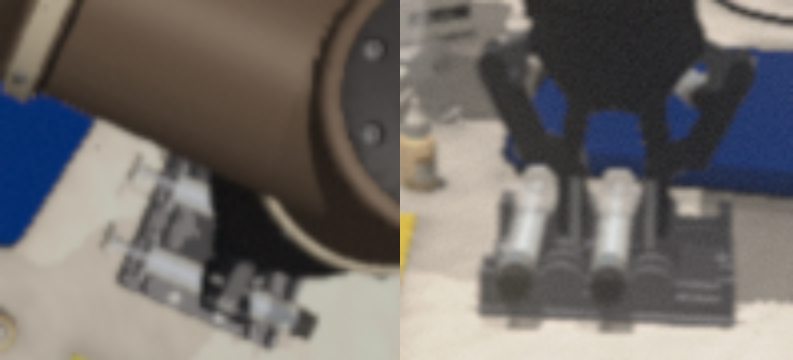

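a lies in the middle lane, parallel to the ref, with its cap towards the camera at (608,285) in the side half. Lifting off, and checking where the stand's ring is before approaching b.

Call:
jog_arm([
  [0,0,-8,0,172],
  [0,0,-12,0,172],
  [0,0,-15,0,172],
  [0,0,-15,0,172],
  [0,0,-15,0,172],
  [0,0,-15,0,105],
  [0,0,-15,0,105],
  [0,0,-15,0,105],
  [0,0,0,0,105],
  [0,0,0,0,105],
])

```text
t: 12.68
eef_pos: [0.5051, -0.4397, 0.1301]
ee_rot: [[-0.922, 0.387, 0.003], [0.387, 0.922, -0.002], [-0.003, -0.0, -1.0]]
force: [0.6, 0.1, 0.1]
finger_gap: 0.0501
```

```bash
python3 - <<'E'
from fit import *
T=arm.capture("top");S=arm.capture("side")
q=lambda x,y:(x/1.5,y/1.5)
print("ring",tri(T,q(491,85),S,q(595,187)),"rod clamp",tri(T,q(504,42),S,q(632,184)),"rod base",onz(S,q(612,320),.03), onz(T,q(474,95),.03))
E
python3 go.py .609 -.253 .08 179
```

```text
ring (array([ 0.7302, -0.369 ,  0.2015]), np.float64(0.0068913697549502365)) rod clamp (array([ 0.7775, -0.3815,  0.2066]), np.float64(0.004879005999777065)) rod base [ 0.7763 -0.3672  0.03  ] [ 0.7771 -0.3628  0.03  ]
p [ 0.5042 -0.4391  0.128 ] ang 157.21 shift [-24.5117 212.1718  48.0205] turn -21.79179291195436 q [-24.3914  24.2902  -7.733   -0.017  -57.9705   1.6086] f [-0.4715 -0.5307 -0.414 ] gap 0.0499695725708873 t 12.7833
[-0.0001  0.0002 -1.    ]
```

Call:
jog_arm([
  [-4,35,0,0,105],
  [-4,36,0,0,105],
  [-4,36,0,0,105],
  [-4,35,0,0,105],
  [-4,35,0,0,105],
  [-4.5,35,0,0,105],
  [0,0,8,-5.5,105],
  [0,0,10,-5.5,105],
  [0,0,10,-5.5,105],
  [0,0,0,-5.3,105],
])

```text
t: 13.62
eef_pos: [0.6074, -0.2524, 0.0966]
ee_rot: [[-1.0, 0.012, -0.005], [0.012, 1.0, 0.001], [0.005, 0.001, -1.0]]
force: [-0.6, 0.2, -0.1]
finger_gap: 0.0503
```

```bash
python3 go.py .609 -.253 .0285 179
python3 - <<'E'
from h import *
T=arm.capture("top");S=arm.capture("side")
a=cv2.resize(T["frame"][90:190,215:335],(432,360));b=cv2.resize(S["frame"][130:250,240:360],(360,360))
cv2.imwrite("pics/ab5.png",np.hstack([a,b])[:,:,::-1])
E
```

```text
p [ 0.6074 -0.2524  0.0966] ang 179.31 shift [-1.8955 -0.703  68.0451] turn 0.3094450830490132 q [ -5.6326  25.2373 -10.8371  -0.0531 -54.2064   4.973 ] f [-0.5967  0.1798 -0.0846] gap 0.05031984330181292 t 13.6167
[ 0.0048  0.0012 -1.    ]
```

View pics/ab5.png

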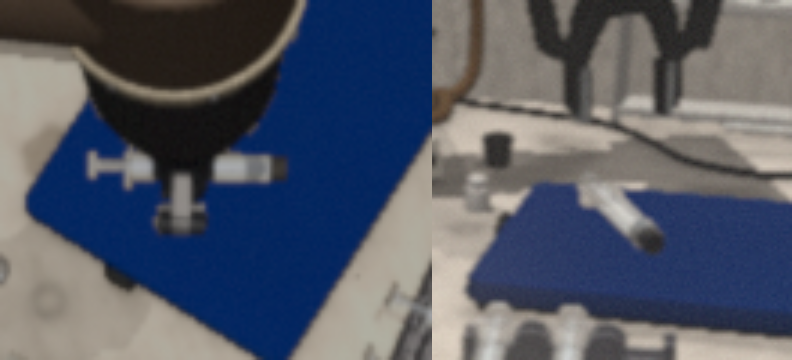

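The top crop shows the near finger at about (182,205) and b from thumb (90,165) to cap end (288,168). In the side crop the fingers are above b. A quick numeric check of along-axis centring.

Run:
```python
from fit import *
T=arm.capture("top")
g=lambda p:(proj(T,p)-[214.55,89.55])*3.6
t=lambda x,y:(215+x/3.6-.45,90+y/3.6-.45)
print("near finger pred",g([.6074-.032,-.2524,.105]),g([.6074-.032,-.2524,.14]))
L=lambda y:(0,y,0)
print(fit(T,[(L(-.062),t(288,168)),(L(.038),t(130,166)),(L(.062),t(90,165))],.0345,[.609,-.253,0]))
```

```text
near finger pred [185.5739 200.0495] [184.6579 189.1137]
(array([ 0.6089, -0.2534, -0.0095]), array([ 0.2,  0. , -0.4, -0.1,  0.1,  0.1]))
```

Call:
jog_arm([
  [-1.7,-0.8,14,0,105],
  [0,0,14,0,105],
  [0,0,14,0,105],
  [0,0,14,0,105],
  [0,0,11,0,105],
  [0,0,0,0,105],
  [0,0,0,0,160],
  [0,0,0,0,230],
  [0,0,0,0,230],
  [0,0,0,0,230],
])

```text
t: 14.6
eef_pos: [0.6115, -0.2543, 0.034]
ee_rot: [[-1.0, 0.017, 0.002], [0.017, 1.0, -0.0], [-0.002, -0.0, -1.0]]
force: [-0.4, -0.0, 2.0]
finger_gap: 0.0152
```

Call:
jog_arm([
  [0,0,0,0,230],
  [0,0,0,0,230],
  [0,0,0,0,230],
  [0,0,-10,0,230],
  [0,0,-15,0,230],
  [0,0,-15,0,230],
  [0,0,-15,0,230],
  [0,0,-10,0,230],
  [0,0,0,0,230],
  [0,0,0,0,230],
])

```text
t: 15.43
eef_pos: [0.6109, -0.2541, 0.0983]
ee_rot: [[-1.0, 0.017, 0.001], [0.017, 1.0, 0.0], [-0.001, 0.0, -1.0]]
force: [-0.0, -1.2, -0.1]
finger_gap: 0.0153
```

```bash
python3 go.py .5434 -.4555 .095 157.2
```

```text
p [ 0.6109 -0.2541  0.0983] ang 179.0 shift [  64.0052 -202.5603    3.1682] turn 21.804883383328473 q [ -5.7411  25.2751 -10.5234  -0.0196 -54.1368   4.7574] f [-0.0247 -1.1579 -0.1018] gap 0.01528355510469276 t 15.4333
[-0.0011  0.0002 -1.    ]
```

Call:
jog_arm([
  [11,-34,0,0,230],
  [11,-34,0,0,230],
  [11,-34,0,0,230],
  [11,-34,0,0,230],
  [10,-33,0,0,230],
  [10,-33.5,0,0,230],
  [0,0,0,5.5,230],
  [0,0,0,5.5,230],
  [0,0,0,5.4,230],
  [0,0,0,5.4,230],
])

```text
t: 16.27
eef_pos: [0.5422, -0.4555, 0.0959]
ee_rot: [[-0.92, 0.393, -0.002], [0.393, 0.92, 0.001], [0.003, 0.0, -1.0]]
force: [0.2, -1.3, -0.6]
finger_gap: 0.0156
```

```bash
python3 go.py .5432 -.4555 .021 157.2
python3 - <<'E'
from fit import *
T=arm.capture("top");S=arm.capture("side")
p=arm.observe()["eef_pos"];th=np.deg2rad(-22.8);X=np.array([np.cos(th),np.sin(th)]);Y=np.array([-np.sin(th),np.cos(th)])
fa,fb=T["frame"][125:225,290:400],S["frame"][160:280,225:345]
a=cv2.resize(fa,(436,396));b=cv2.resize(fb,(360,360));b=np.vstack([b,np.zeros((36,360,3),np.uint8)])
P=lambda y,dx=0:np.r_[p[:2]+X*dx+Y*y,p[2]+.002]
for q in(P(.038,-.015),P(.038,.015),P(.062)):
    u=(proj(T,q)-[289.5,124.5])*3.96;print("top flange-,+,thumb",u)
for q in(P(-.062),P(.038,.015)):print("side cap",(proj(S,q)-[224.5,159.5])*3+[436,0])
cv2.imwrite("pics/ab6.png",np.hstack([a,b])[:,:,::-1])
E
```

```text
p [ 0.5422 -0.4555  0.0959] ang 156.88 shift [-1.1236  0.4006 74.9138] turn -0.3168355007985326 q [-24.3346  29.3495  -3.8566  -0.0272 -56.9465   1.2326] f [ 0.2004 -1.3227 -0.5985] gap 0.015554978932099577 t 16.2667
[ 0.0027  0.0005 -1.    ]
top flange-,+,thumb [214.7208 145.9768]
top flange-,+,thumb [236.8659  94.0101]
top flange-,+,thumb [183.5765 102.2026]
side cap [699.8634 192.583 ]
side cap [728.0343 123.1084]
```

View pics/ab6.png

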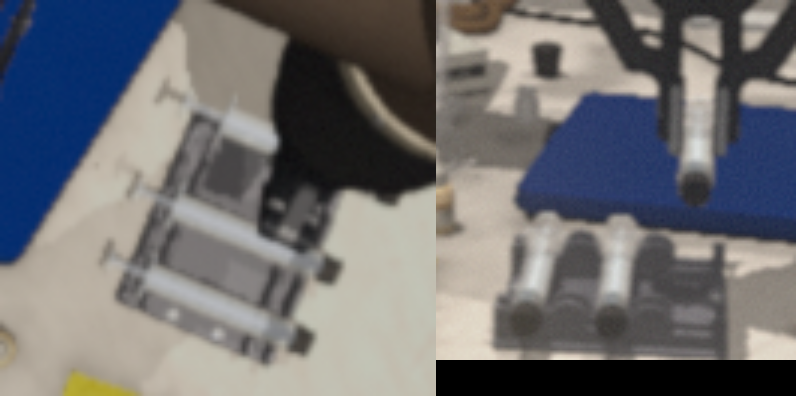

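b hangs over the outer lane, with its flange at (218,140)–(236,95) as predicted and its cap at (695,188) in the side half. a lies parallel to the ref in the middle lane. Lowering b.

Call:
jog_arm([
  [-1.0,0.3,11,-0.3,230],
  [0,0,11,0,230],
  [0,0,11,0,230],
  [0,0,11,0,230],
  [0,0,8,0,230],
  [0,0,6,0,230],
  [0,0,4,0,230],
  [0,0,2,0,230],
  [0,0,0,0,230],
  [0,0,0,0,230],
])

```text
t: 17.2
eef_pos: [0.5446, -0.4558, 0.0342]
ee_rot: [[-0.924, 0.382, 0.0], [0.382, 0.924, -0.0], [-0.001, -0.0, -1.0]]
force: [0.4, -0.0, -0.3]
finger_gap: 0.0153
```

Call:
jog_arm([
  [0,0,1.5,0,230],
  [0,0,1.5,0,230],
  [0,0,1.5,0,230],
  [0,0,1,0,230],
  [0,0,1,0,230],
  [0,0,1,0,230],
  [0,0,0,0,230],
  [0,0,0,0,230],
  [0,0,0,0,230],
  [0,0,0,0,230],
])

```text
t: 18.03
eef_pos: [0.5444, -0.4557, 0.0264]
ee_rot: [[-0.924, 0.382, 0.0], [0.382, 0.924, -0.0], [-0.0, -0.0, -1.0]]
force: [0.3, -0.1, -1.1]
finger_gap: 0.0151
```

Call:
jog_arm([
  [0.8,0,1,0,230],
  [0,0,1,0,230],
  [0,0,1,0,230],
  [0,0,0.7,0,230],
  [0,0,0.5,0,230],
  [0,0,0,0,230],
  [0,0,0,0,230],
  [0,0,0,0,230],
  [0,0,0,0,230],
  [0,0,0,0,230],
])

```text
t: 18.87
eef_pos: [0.5436, -0.4554, 0.0221]
ee_rot: [[-0.924, 0.382, 0.0], [0.382, 0.924, -0.0], [-0.0, 0.0, -1.0]]
force: [0.3, 0.1, 0.4]
finger_gap: 0.0149
```

Call:
jog_arm([
  [0,0,0.6,0,230],
  [0,0,0,0,230],
  [0,0,0.6,0,230],
  [0,0,0,0,230],
  [0,0,0.5,0,230],
  [0,0,0,0,230],
  [0,0,0,0,230],
  [0,0,0,0,230],
  [0,0,0,0,230],
  [0,0,0,0,230],
])

```text
t: 19.7
eef_pos: [0.5437, -0.4555, 0.0217]
ee_rot: [[-0.924, 0.382, 0.001], [0.382, 0.924, -0.001], [-0.001, -0.0, -1.0]]
force: [-2.5, 3.9, 9.8]
finger_gap: 0.0154
```

Contact, with 10 N upwards at about the expected height, so it is seated. Releasing and lifting.

Call:
jog_arm([
  [0,0,-0.8,0,230],
  [0,0,0,0,200],
  [0,0,0,0,190],
  [0,0,0,0,172],
  [0,0,0,0,172],
  [0,0,0,0,172],
  [0,0,0,0,172],
  [0,0,-4,0,172],
  [0,0,-8,0,172],
  [0,0,-12,0,172],
])

```text
t: 20.53
eef_pos: [0.5431, -0.4551, 0.0451]
ee_rot: [[-0.924, 0.382, -0.002], [0.382, 0.924, 0.001], [0.002, 0.0, -1.0]]
force: [-0.1, -0.2, -0.7]
finger_gap: 0.0276
```

Call:
jog_arm([
  [0,0,-20,0,172],
  [0,0,-30,0,172],
  [0,0,-30,0,172],
  [0,0,-30,0,172],
  [0,30,-10,0,172],
  [0,35,0,0,172],
  [0,35,0,0,172],
  [0,35,0,0,172],
  [0,35,0,0,172],
  [0,0,0,0,172],
])

```text
t: 21.37
eef_pos: [0.6111, -0.2935, 0.1672]
ee_rot: [[-0.926, 0.379, 0.003], [0.379, 0.926, 0.0], [-0.003, 0.001, -1.0]]
force: [-0.0, -1.1, -0.2]
finger_gap: 0.0276
```

Run:
```python
from fit import *
T=arm.capture("top");S=arm.capture("side")
print(arm.observe()["eef_pos"],arm.observe()["force"])
a=cv2.resize(T["frame"][125:225,290:400],(440,400));b=cv2.resize(S["frame"][200:290,235:325],(360,360));b=np.vstack([b,np.zeros((40,360,3),np.uint8)])
cv2.imwrite("pics/ab7.png",np.hstack([a,b])[:,:,::-1])
th=np.deg2rad(-22.7);X=np.array([np.cos(th),np.sin(th)]);Y=np.array([-np.sin(th),np.cos(th)])
m=np.array([.5047,-.4396])
for k in(-1,0,1):
    for n,c,o,s,off in(("top",T,(289.5,124.5),4,0),("side",S,(234.5,199.5),4,440)):
        print(k,n,"cap,thumb",*[(proj(c,np.r_[m+X*.042*k+Y*y,.0225])-o)*s+[off,0] for y in(-.062,.062)])
```

```text
[ 0.6096 -0.2968  0.1669] [ 0.1415 -0.1665 -0.3062]
-1 top cap,thumb [314.3331 346.9853] [109.1511 259.7422]
-1 side cap,thumb [524.4261 274.7154] [555.6569 141.5921]
0 top cap,thumb [343.1987 278.0781] [138.2157 191.4759]
0 side cap,thumb [635.8994 279.9573] [651.9359 145.3895]
1 top cap,thumb [371.9522 209.4387] [167.1681 123.473 ]
1 side cap,thumb [748.7839 285.2655] [749.265  149.2284]
```

View pics/ab7.png

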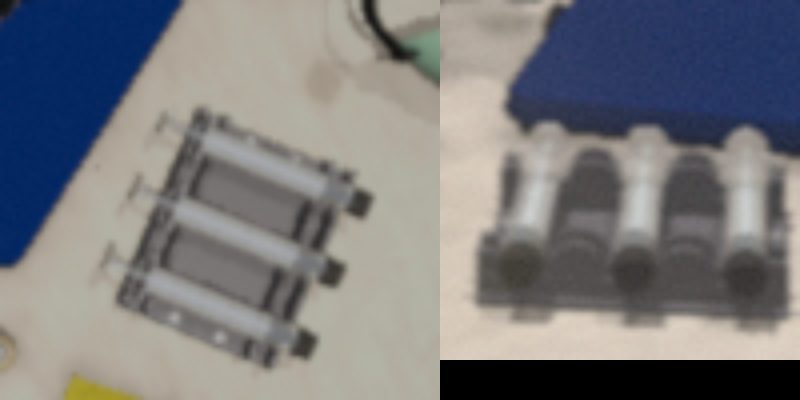

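All three syringes lie parallel and level, caps on the same side. Their cap ends in the top half are at (312,345), (341,272) and (368,205), against predicted (314,347), (343,278) and (372,209), and the arm is well clear. Handing in.

```bash
python3 -c "
from cell import arm
print(arm.close_job())"
```

```text
the job is handed in; nothing more can be done
None
```

Both loose syringes now lie in the tray, let go: a in the middle lane and b in the outer lane, caps to the same side as the first syringe. I handed in the job at about 21.5 s of the 61 s allowed; no verdict was reported.

- **Last pictures:** in both views the three syringes lie parallel and level. The cap ends in the top view are within about 4 mm of where the home positions should appear, and my picks there are only good to about 2 mm. The first syringe shows no visible shift. The arm is clear of everything, about 0.17 m up.
- **Height:** b met a 10 N contact at the expected seating height before release. For a I felt no contact before opening at the expected height, so that it is fully down rests on the pictures alone.
- **What disagreed:** the two cameras differed by 4–8 mm in y. I trusted the top camera, which matched the arm's own position to about 1–2 mm. Several of the networks' finds at the start were wrong, so I picked those positions from the pictures instead.
- **Bystanders:** I did not re-measure the weight, bottle or stopper at the end. Nothing was seen or felt touching them.
- **Pictures viewed:** I viewed all 12 allowed, more than the 8 planned.

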